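# Open the spring-jaw board holder for the next motherboard

### The arm

A 6-joint arm with a two-finger parallel gripper is mounted at the origin on the work surface. World frame = base frame: x ahead of the robot, y to its left, z up, the work surface at z = 0. Lengths are in mm, angles in rad, forces in N, time in s.
With the tool pointing down it reaches from about 325 to 850 mm from the base axis. Payload 15.5 kg.
Tool frame: the origin (TCP) lies on the centre line of the jaws, within the pads' length; the fingertips stand 11 mm ahead of it and the grasp point (between the pads) lies 8 mm behind it; z points along the fingers, y is the direction in which the jaws open and shut (so a half turn about z gives the same grasp; the last joint's range is limited). The gripper opens to 91 mm and grips with 3 to 60 N. Pads are 32 mm wide; open, the fingers measure 118 mm over their backs; the gripper's body (76 mm by 178 mm) begins 60 mm behind the grasp point.
Start: joints at [-1.385, 0.494, 1.345, -0, 1.302, -0.096], TCP at [173.804, -600.349, 224.915] pointing down, gripper open.
Joint ranges: [-2.91, 2.91], [-0.82, 2.16], [0.22, 2.67], [-1.22, 4.37], [0.12, 2.79], [-3.08, 3.08]. Speed limits (rad/s): [1.89, 1.89, 2.57, 3.01, 3.01, 3.01].

### API

Orientations are given as a rotation vector (axis times angle).
In Python, from workcell import robot gives the robot as it stands.
- The arm moves only by the shell command python3 -m handwheel 'ROWS'. ROWS is JSON, a list of rows, each a list of 3 entries, a list of its own where there are three numbers: the opening, from -1 (shut) to 1 (fully open), then the shift along the world's x, y, z scaled (see below), then the turn about the world's z scaled (see below). A call has 1 to 12 rows; each row shifts and turns the commanded pose from where the row before left it; what a row does not reach is not made up. The controller multiplies each number of a shift by 40 cm and each number of a turn by 90 degrees. A row lasts 1/12 s, in which the tool goes at most 41.7 mm and 7.16 degrees, less where a joint would pass 70% of its speed; a pose out of reach is approached as far as the arm can. A call with a number of a shift or a turn outside -1 to 1 is refused whole. A call with a gripper value outside its range is refused whole. The fingers move at their own pace and stop on an object; the grip force is fixed at half the most. Time passes only in rows, so rows that do not move let the fingers close. It gives the time, the measured TCP pose, the force and the opening at its end, in the units of the state.
- robot.sense(): the state, without advancing time (a new reading comes with each control period).
- robot.capture(name): name is "side" or "top"; returns the picture (384x512x3 uint8, red, green, blue); there is no depth.
- robot.camera_model(name): a dict with "fov_y" (degrees; the focal length in pixels is half the picture's height over the tangent of half this angle, whatever the lens; pixels are square), "cx", "cy" (the principal point, pixels), "distortion" ([k1, k2, p1, p2, k3] as OpenCV has them; the pictures are not rectified), "world_from_camera" (4x4, takes a point from camera to world coordinates). Camera axes: x right, y down, z forward; pixel columns grow to the right and rows downward; lengths in mm; the calibration is good to about 2 mm. A picture is of the moment at which its call begins. camera_model takes no time and is no camera call.
- robot.finish_job(): hands the job in, once; it reports no verdict.
The state is a dict: "t": time; "joint_pos": joint angles; "joint_velocities": joint speeds; "tau": joint torques, N m; "tcp_pos": TCP position; "eef_rot": TCP orientation; "contact_force": force on the tool from outside, world axes, zero at the start; "ft_torque": the same for the moment, N m; "grip_width": finger opening in mm.
Only numpy, scipy, OpenCV 4.12 (cv2) and the standard library are available. Lean on these libraries where they do the work, as an engineer would, in place of code of your own. Each camera call takes 0.05 s, during which the arm holds its last target.

### The job

Get the board holder ready for the next motherboard: lift the heat sink off the holder's bed and set it down in the open parts tray, then pull the holder's spring-loaded jaw back until its pointer is level with the index on the scale. Keep it there and finish while still holding the jaw open against its spring, so that a colleague can lay the board in. Leave everything else on the desk where it is, and do not shift the index.

Things in the scene. Friction and masses are not known exactly. Their poses are not given: they have to be found in the camera images.
- heat_sink_mid (a point): Centre of the heat sink to clear away: a square finned copper block 40 x 40 x 26 mm, about 80 g, that lies loose, fins up, on the holder's bed between the two jaws (bed surface 18 mm above the desk, so the centre is 31 mm above the desk). z up, x along the fins; the sides can be gripped across x or y (40 mm).
- tray_in (a point): Centre of the inner floor of the open steel parts tray, which stands on the desk to the left or right of the holder: outside 180 (its x) x 140 (its y) x 30 mm, walls and floor 4 mm, loose, about 0.5 kg. z up.
- holder: Spring-jaw board holder, fixed to the desk: dark bed 310 (x) x 190 (y) mm, surface 18 mm above the desk; guide rods at y = +-78 mm (tops at 39 mm); fixed aluminium jaw at the far end (inner face x = 127 mm, top 52 mm above the desk), sliding jaw nearer, end block at x = -150 mm; scale along the +y edge out to y = 153 mm. Origin: centre of the underside. +x points from the sliding jaw to the fixed jaw.
- jaw (a joint): Travel of the sliding jaw in m: 0 = closed (inner face at holder x = -3 mm, so the gap between the jaws is 130 mm), grows as it is pulled towards the holder's -x, end stop at 0.075. Two springs on the rods push it closed: about 5 N at 0, 13 N at 0.060; it slides shut when let go.
- jaw_handle (a point): Middle of the grip bar of the bow handle that stands on top of the sliding jaw: round black bar 12 mm thick, about 94 mm long, along the holder's y, its axis 88 mm above the desk and 36 mm above the jaw's top (52 mm above the desk); free in front of and behind the bar. Moves with the jaw; axes as the holder's.
- jaw_pointer (a point): Tip of the black pointer on the sliding jaw's +y end, lying on the scale strip, 39 mm above the desk, 114 mm towards +y from the middle of the handle and 2 mm farther to -x than the handle. Moves with the jaw; axes as the holder's.
- index_point (a point): Tip of the index: a small dark clamp block with thumbscrew and black point on the scale's outer edge, facing the pointer. Preset 30 to 60 mm towards the holder's -x from the pointer of the closed jaw; stiff, not to be shifted. Axes as the holder's: pointer and index are level when their x in the holder's frame is the same (the two points then coincide).
- fan: Bystander: black case fan 120 x 120 x 25 mm lying flat on the desk on the other side of the holder from the tray. Origin: centre of the underside.
- big_sink: Bystander: larger aluminium heat sink 62 x 62 x 36 mm on the desk near the robot's base. Origin: centre of the underside.
- ram: Bystander: memory module 133 x 31 x 8 mm lying flat near the robot's base. Origin: centre of the underside.
- ssd: Bystander: flat drive 100 x 70 x 7 mm on the desk. Origin: centre of the underside.
- screwdriver: Bystander: screwdriver 180 mm long lying on the desk. Origin: underside of its middle, x along the shaft.
- jar: Bystander: small screw-top jar, 52 mm across, 65 mm tall, standing at the left. Origin: centre of the underside.
- motherboard: Bystander: the next motherboard, 170 x 170 mm and about 32 mm high, lying at the right. Origin: centre of the underside.

How it is judged (in metres and radians):
On the way, in this order (a step that is already met when the one before it is completed fails the run):
1. the heat sink lies in the tray, let go (x of heat_sink_mid in the frame of tray_in between -0.07 and 0.07 m and y of heat_sink_mid in the frame of tray_in between -0.052 and 0.052 m and z of heat_sink_mid in the frame of tray_in between 0 and 0.03 m and angle between tray_in's own z axis and vertical below 0.1 rad and height (world z) of tray_in below 0.02 m and contact force between the fingers and heat_sink below 0.05 N and linear speed of heat_sink below 0.05 m/s), for 0.3 s.
2. the sliding jaw is held with its pointer at the index (x of jaw_pointer in the frame of index_point between -0.005 and 0.005 m and velocity of joint jaw between -0.01 and 0.01 m/s and contact force between the fingers and jaw above 4 N), for 0.5 s.
At the end, for the whole second after the job is handed in: The heat sink lies at rest inside the tray, which stands level on the desk, and is let go; the fingers hold the sliding jaw (at least 4 N on it) with its pointer within 5 mm of the index along the slide, still to within 10 mm/s. The program ends while holding (all of step 1 and all of step 2); the arm keeps its last pose, push and grip.
It fails at once if a bystander is moved more than 40 mm (distance of any of fan, big_sink, ram, ssd, screwdriver, jar, motherboard from where it was at the start of the episode above 0.04 m).
It fails at once if the index is shifted more than 4 mm (distance of index_point from where it was at the start of the episode above 0.004 m).
It fails at once if the heat sink is dropped or thrown (faster than 0.9 m/s with no finger on it) (linear speed of heat_sink above 0.9 m/s and contact force between the fingers and heat_sink below 0.05 N).
It also fails if it takes over 51 s, if anything falls off the work surface, if the arm or the gripper's body presses on something with over 40 N, if the wrist force passes 120 N, or if a joint passes its speed limit or range.

## Working session

There is one attempt and no reset: what is moved stays moved. The work goes in short steps, Python scripts to look and compute and a shell command to move; the robot and the scene stay as the last step left them, time stands still between calls to the robot, and variables do not carry over. Pictures are saved under pics/ and viewed, and the job is handed in when it is done.

```bash
ls; mkdir -p pics; python3 - <<'E'
from workcell import robot
import cv2
print(robot.sense())
for n in("top","side"):
    print(robot.camera_model(n))
    cv2.imwrite(f"pics/{n}0.png",cv2.cvtColor(robot.capture(n),cv2.COLOR_RGB2BGR))
E
```

```text
pics
{'t': 0.0, 'joint_pos': array([-1.38451478e+00,  4.94149291e-01,  1.34613870e+00, -1.62164124e-06,
        1.30246661e+00, -9.55172044e-02]), 'joint_velocities': array([ 0.00044858, -0.00087669,  0.00056311, -0.00176724, -0.00059006,
       -0.00121241]), 'tau': array([-2.20273512e-03, -8.78835154e+01, -3.81860304e+01,  7.05923955e-02,
        5.33913088e-02, -7.57122211e-05]), 'tcp_pos': array([ 173.72779777, -599.99542024,  224.35675583]), 'eef_rot': array([-3.10931049e+00, -4.41022949e-01,  8.52240923e-05]), 'contact_force': array([-0.02958396, -0.66274514, -0.31286606]), 'ft_torque': array([-0.01822132,  0.01327347,  0.0059227 ]), 'grip_width': 91.28533354103782}
{'fov_y': 51.2121280449563, 'cx': 251.62292398254212, 'cy': 191.74402559564908, 'distortion': array([-0.10754537,  0.        ,  0.        ,  0.        ,  0.        ]), 'world_from_camera': array([[ 8.73957982e-03, -9.97279068e-01,  7.31989068e-02,
         4.59768960e+02],
       [-9.99936264e-01, -8.19267424e-03,  7.76842547e-03,
        -8.54551150e+01],
       [-7.14759332e-03, -7.32621342e-02, -9.97287106e-01,
         1.29727015e+03],
       [ 0.00000000e+00,  0.00000000e+00,  0.00000000e+00,
         1.00000000e+00]])}
{'fov_y': 49.82361412285281, 'cx': 254.57030757077285, 'cy': 193.52931957684982, 'distortion': array([-0.03494049,  0.        ,  0.        ,  0.        ,  0.        ]), 'world_from_camera': array([[ 9.60976104e-01, -1.40592047e-01,  2.38241063e-01,
         1.66242400e+02],
       [-2.76252903e-01, -5.32763307e-01,  7.99904739e-01,
        -1.36285567e+03],
       [ 1.44658523e-02, -8.34504125e-01, -5.50811768e-01,
         9.59153371e+02],
       [ 0.00000000e+00,  0.00000000e+00,  0.00000000e+00,
         1.00000000e+00]])}
```

View pics/top0.png

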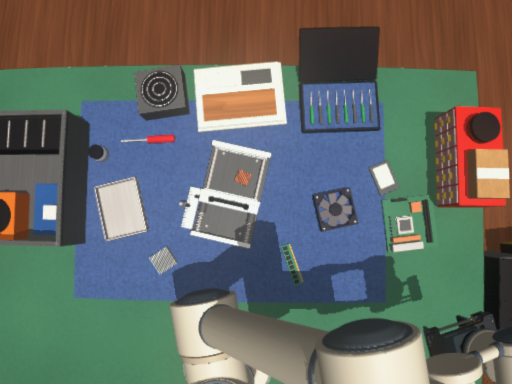

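View pics/side0.png

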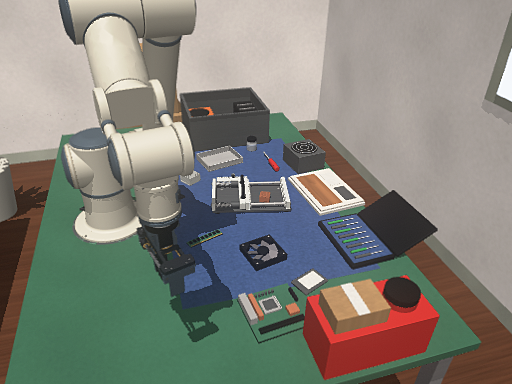

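```bash
python3 - <<'E'
import cv2
a=cv2.imread("pics/top0.png")
cv2.imwrite("pics/top0z.png",cv2.resize(a[90:290,140:400],None,fx=3,fy=3,interpolation=cv2.INTER_CUBIC))
E
```

```text
(no output)
```

View pics/top0z.png

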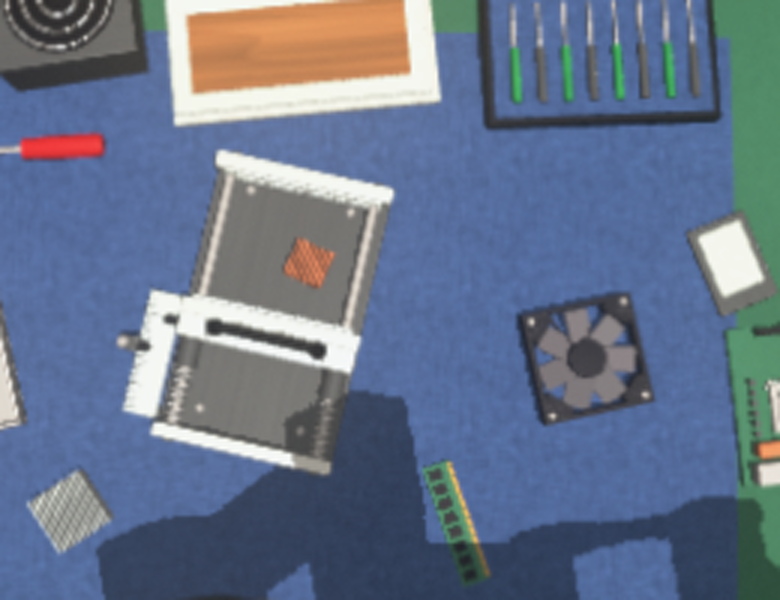

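The top view shows the holder in the middle, with the copper sink near (243,177). The handle bar runs from about (211,199) to (246,207), and the index is near (188,205). The tray is at (121,209), left of the holder. Next I'll measure these.

```bash
cat > h.py <<'E'
import numpy as np,cv2
from workcell import robot
def K(n):
    m=robot.camera_model(n); f=192/np.tan(np.radians(m["fov_y"]/2))
    return np.array([[f,0,m["cx"]],[0,f,m["cy"]],[0,0,1]]),m["distortion"],m["world_from_camera"]
def cast(n,p,z):
    k,d,T=K(n); q=cv2.undistortPoints(np.array(p,float).reshape(-1,1,2),k,d).reshape(-1,2)
    r=np.c_[q,np.ones(len(q))]@T[:3,:3].T; o=T[:3,3]
    return o+r*((z-o[2])/r[:,2])[:,None]
def proj(n,P):
    k,d,T=K(n); W=np.linalg.inv(T)
    return cv2.projectPoints(np.array(P,float).reshape(-1,1,3),cv2.Rodrigues(W[:3,:3])[0],W[:3,3],k,d)[0].reshape(-1,2)
E
python3 - <<'E'
from h import *
a=cv2.imread("pics/top0.png"); hsv=cv2.cvtColor(a,cv2.COLOR_BGR2HSV)
roi=np.zeros(a.shape[:2],np.uint8); roi[160:200,225:265]=255
m=cv2.inRange(hsv,(3,90,80),(20,255,255))&roi
c=max(cv2.findContours(m,0,2)[0],key=cv2.contourArea); r=cv2.minAreaRect(c); print("sink",r,cast("top",[r[0]],44),cast("top",cv2.boxPoints(r),44).round())
# tray
m=cv2.inRange(hsv,(0,0,120),(180,60,255)); m[:,:90]=0;m[:,152:]=0;m[:170]=0;m[245:]=0
c=max(cv2.findContours(m,0,2)[0],key=cv2.contourArea); r=cv2.minAreaRect(c); print("tray",r,cast("top",[r[0]],30)); b=cast("top",cv2.boxPoints(r),30); print(b.round(), np.linalg.norm(np.diff(b,axis=0),axis=1))
# handle
m=cv2.inRange(hsv,(0,0,0),(180,255,45)); m[:,:205]=0;m[:,252:]=0;m[:193]=0;m[213:]=0
cs=sorted(cv2.findContours(m,0,2)[0],key=cv2.contourArea)[-2:]
for c in cs:
  r=cv2.minAreaRect(c); print("handle",cv2.contourArea(c),r,cast("top",[r[0]],88)); b=cast("top",cv2.boxPoints(r),88);print(b.round(1))
cv2.imwrite("pics/z1.png",cv2.resize(a[180:235,175:255],None,fx=9,fy=9,interpolation=cv2.INTER_CUBIC))
s=cv2.imread("pics/side0.png")
cv2.imwrite("pics/z2.png",cv2.resize(s[165:220,200:300],None,fx=8,fy=8,interpolation=cv2.INTER_CUBIC))
E
```

```text
sink ((242.62887573242188, 177.33505249023438), (13.402568817138672, 12.8948974609375), 23.96249008178711) [[596.97822162 -46.99842853  44.        ]] [[587. -20.  44.]
 [624. -36.  44.]
 [607. -74.  44.]
 [570. -58.  44.]]
tray ((119.811767578125, 208.65292358398438), (57.37809753417969, 43.819942474365234), 77.47119140625) [[494.91624303 346.83386587  30.        ]]
[[569. 441.  30.]
 [601. 300.  30.]
 [422. 255.  30.]
 [389. 394.  30.]] [144.70784833 184.58498961 142.98447017]
```

View pics/z1.png

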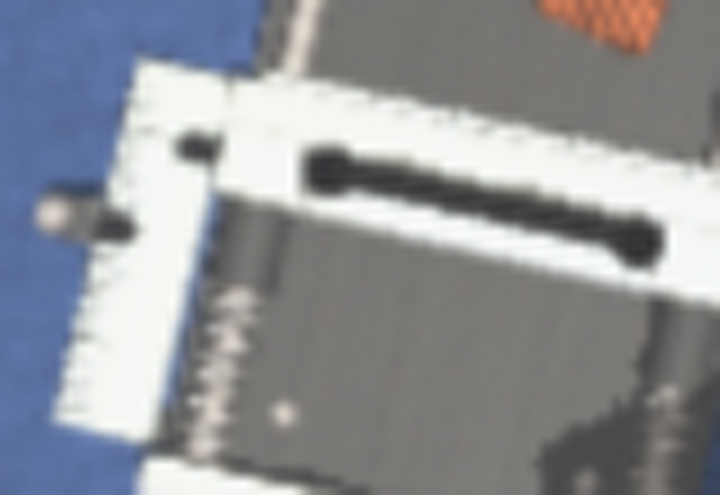

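View pics/z2.png

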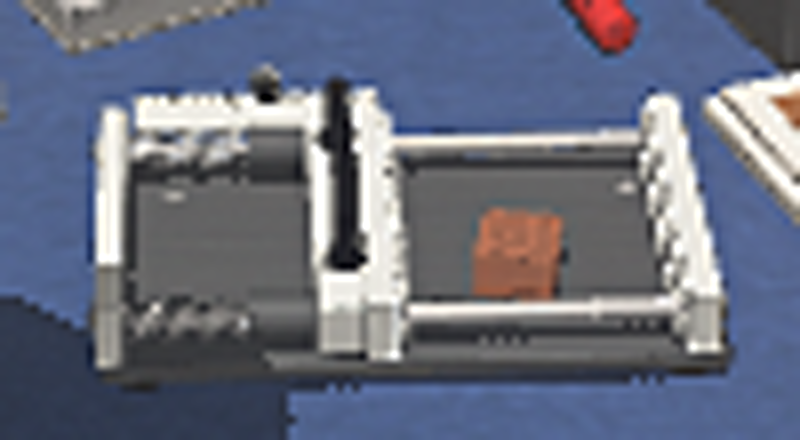

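```bash
python3 - <<'E'
from h import *
a=cv2.imread("pics/top0.png"); 
def z(p): p=np.array(p,float); return np.array([175,180])+(p+.5)/9-.5
e=cast("top",z([[328,172],[638,242]]),88); print("handle ends",e.round(1),np.linalg.norm(e[1]-e[0]),"mid",e.mean(0).round(1))
h=e.mean(0)
# far fixed jaw corners & end block from zoom3
w=lambda p:np.array([140,90])+(np.array(p,float)+.5)/3-.5
fj=cast("top",w([[218,155],[392,190]]),52);eb=cast("top",w([[152,430],[328,470]]),45);print(fj.round(1),eb.round(1))
y=(e[0]-e[1])[:2];y/=np.linalg.norm(y);x=np.array([y[1],-y[0]]);print("yaw",np.degrees(np.arctan2(x[1],x[0])))
for q in (fj[0]-fj[1],eb[0]-eb[1]): print(np.degrees(np.arctan2(-q[0],q[1])))
P=cast("top",z([[178,147],[197,147]]),39);I=cast("top",z([[132,230],[120,228],[50,212]]),39)
for n,p in (("P",P),("I",I)):
    d=p[:,:2]-h[:2]; print(n,p.round(1),"hx",(d@x).round(1),"hy",(d@y).round(1))
pp=h.copy(); pp[:2]+=114*y-2*x;pp[2]=39
print("expected tip px zoom",(proj("top",pp)-[175,180]+.5)*9-.5,"handle side px",(proj("side",e)-[200,165]+.5)*8-.5)
E
```

```text
handle ends [[526.5  46.8  88. ]
 [503.9 -57.8  88. ]] 106.9943497764542 mid [515.2  -5.5  88. ]
[[ 709.7   49.7   52. ]
 [ 673.7 -133.5   52. ]] [[420.8 114.7  45. ]
 [381.4 -69.   45. ]]
yaw -12.208357077273734
-11.12217478183363
-12.101516312691833
P [[537.5 105.1  39. ]
 [537.6  98.4  39. ]] hx [-1.6 -0.1] hy [112.8 106.3]
I [[508.2 120.8  39. ]
 [508.9 125.   39. ]
 [514.3 149.9  39. ]] hx [-33.5 -33.7 -33.7] hy [121.9 126.2 151.6]
expected tip px zoom [[174.41641443 147.48602183]] handle side px [[331.02781424  85.88030116]
 [339.69986518 199.18592615]]
```

```bash
python3 -m handwheel '[[0.5,[0.05,0.065,0],0.04],[0.5,[0.058,0.076,0],0.05],[0.5,[0.058,0.076,0],0.05],[0.5,[0.058,0.076,0],0.05],[0.5,[0.058,0.076,0],0.05],[0.5,[0.058,0.076,0],0.05],[0.5,[0.058,0.076,0],0.05],[0.5,[0.058,0.076,0],0.05],[0.5,[0.058,0.076,0],0.05],[0.5,[0.058,0.076,0],0.05],[0.5,[0.058,0.076,0],0.05],[0.5,[0.058,0.076,0],0.0]]'
python3 - <<'E'
from h import *
r=np.radians(-23.6);u=np.array([np.cos(r),np.sin(r)]);v=np.array([-u[1],u[0]])
P=[[*(np.array([597,-47])+20.*i*u+20*j*v),zz] for zz in (44,18) for i,j in((1,1),(1,-1),(-1,-1),(-1,1))]
print(((proj("side",P)-[200,165]+.5)*8-.5).round())
a=cv2.imread("pics/side0.png");hsv=cv2.cvtColor(a,cv2.COLOR_BGR2HSV);m=cv2.inRange(hsv,(3,90,60),(20,255,255));m[:185]=0;m[206:]=0;m[:,:250]=0;m[:,280:]=0
x,y,w,h=cv2.boundingRect(m);print([(x-200)*8,(y-165)*8,(x+w-200)*8,(y+h-165)*8])
E
```

```text
t: 1.1
tcp_pos: [449.7, -238.1, 224.8]
eef_rot: [-2.648, -1.689, 0.0]
contact_force: [0.6, 0.3, -0.2]
grip_width: 68.5
[[558. 218.]
 [550. 261.]
 [470. 254.]
 [479. 211.]
 [556. 260.]
 [548. 304.]
 [469. 298.]
 [478. 254.]]
[472, 208, 560, 296]
```

```bash
python3 -m handwheel '[[0.5,[0.055,0.072,0],0.0],[0.5,[0.055,0.072,0],0],[0.5,[0.055,0.072,0],0],[0.5,[0.055,0.072,0],0],[0.5,[0.055,0.072,0],0],[0.5,[0.03,0.04,-0.05],0],[0.5,[0,0,-0.08],0],[0.5,[0,0,-0.08],0],[0.5,[0,0,0],0]]'
```

```text
t: 1.85
tcp_pos: [568.0, -78.7, 135.7]
eef_rot: [-2.647, -1.68, 0.009]
contact_force: [-1.9, -0.0, -1.4]
grip_width: 68.3
```

```bash
python3 -m handwheel '[[0.5,[0.036,0.041,-0.02],0.018],[0.5,[0.036,0.041,-0.05],0],[0.5,[0,0,-0.05],0],[0.5,[0,0,0],0],[0.5,[0,0,0],0],[0.5,[0,0,0],0]]'
python3 - <<'E'
from h import *
for n in("top","side"):
    cv2.imwrite(f"pics/{n}1.png",cv2.cvtColor(robot.capture(n),cv2.COLOR_RGB2BGR))
s=cv2.imread("pics/side1.png");a=cv2.imread("pics/top1.png")
cv2.imwrite("pics/z3.png",np.hstack([cv2.resize(s[120:220,200:300],(400,400)),cv2.resize(a[130:230,190:290],(400,400))]))
E
```

```text
t: 2.35
tcp_pos: [600.1, -47.8, 94.6]
eef_rot: [2.629, 1.718, 0.001]
contact_force: [-0.4, -0.6, 0.3]
grip_width: 68.3
```

View pics/z3.png

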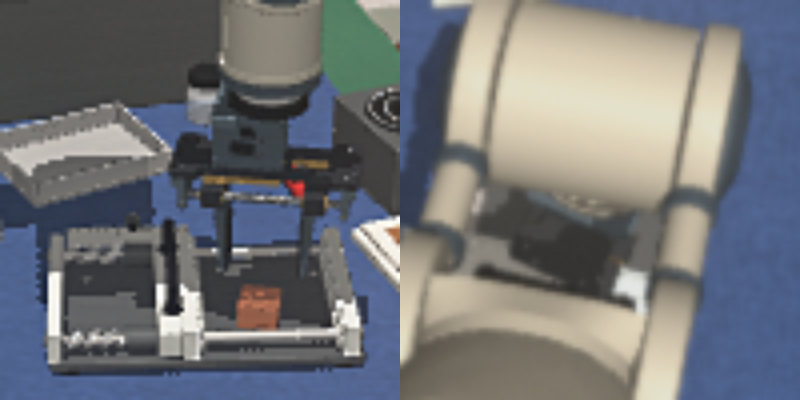

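The side view shows both fingers above and astride the sink, at about (256,187) and (276,187), with the sink at (265,196). The jaw and handle are clear, so I'll lower the gripper.

```bash
python3 -m handwheel '[[0.5,[-0.0075,0.0035,-0.03],0],[0.5,[0,0,-0.04],0],[0.5,[0,0,-0.04],0],[0.5,[0,0,-0.025],0],[0.5,[0,0,-0.0165],0],[0.5,[0,0,0],0],[0.5,[0,0,0],0],[0.5,[0,0,0],0]]'
```

```text
t: 3.12
tcp_pos: [597.3, -45.9, 33.2]
eef_rot: [2.629, 1.719, 0.001]
contact_force: [-0.1, 0.3, -0.4]
grip_width: 68.5
```

```bash
python3 -m handwheel '[[-1,[0,0,0],0],[-1,[0,0,0],0],[-1,[0,0,0],0],[-1,[0,0,0],0],[-1,[0,0,0],0],[-1,[0,0,0],0],[-1,[0,0,0],0],[-1,[0,0,0],0]]'; python3 -m handwheel '[[-1,[0,0,0.02],0],[-1,[0,0,0.04],0],[-1,[0,0,0.05],0],[-1,[0,0,0.08],0],[-1,[0,0,0.08],0],[-1,[0,0,0.04],0],[-1,[0,0,0],0],[-1,[0,0,0],0]]'
```

```text
t: 3.78
tcp_pos: [596.9, -45.8, 32.5]
eef_rot: [2.629, 1.719, 0.0]
contact_force: [-0.4, -0.0, 5.0]
grip_width: 40.1
t: 4.45
tcp_pos: [597.1, -45.8, 157.3]
eef_rot: [2.628, 1.719, 0.002]
contact_force: [0.8, 0.2, -0.5]
grip_width: 40.0
```

```bash
python3 - <<'E'
from h import *
cv2.imwrite("pics/side2.png",cv2.cvtColor(robot.capture("side"),cv2.COLOR_RGB2BGR))
s=cv2.imread("pics/side2.png")
cv2.imwrite("pics/z4.png",cv2.resize(s[100:220,180:320],None,fx=5,fy=5))
# box right wall top edge height guess
print([cast("top",[[86,200]],z).round() for z in (80,130)])
E
```

```text
[array([[519., 439.,  80.]]), array([[517., 417., 130.]])]
```

View pics/z4.png

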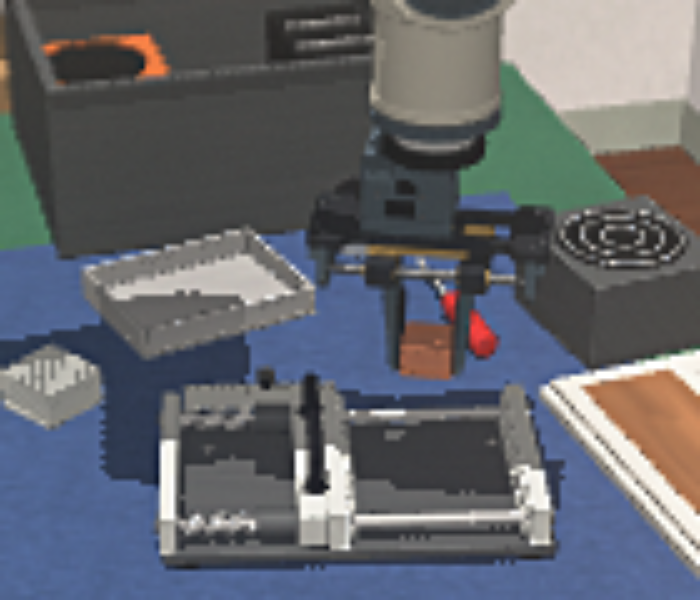

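```bash
python3 -m handwheel '[[-1,[-0.01,0.04,0],0.02],[-1,[-0.02,0.08,0],0.04],[-1,[-0.022,0.085,0],0.04],[-1,[-0.022,0.085,0],0.04],[-1,[-0.022,0.085,0],0.04],[-1,[-0.022,0.085,0],0.04],[-1,[-0.022,0.085,0],0.04],[-1,[-0.022,0.085,0],0.04],[-1,[-0.022,0.085,0],0.04],[-1,[-0.022,0.085,0],0.04],[-1,[-0.022,0.085,0],0.02],[-1,[-0.01,0.04,0],0.02]]';python3 -m handwheel '[[-1,[0,0,0],0],[-1,[0,0,0],0]]'
```

```text
t: 5.5
tcp_pos: [499.5, 327.3, 154.8]
eef_rot: [-1.925, -2.481, 0.003]
contact_force: [-0.4, -0.3, -0.7]
grip_width: 39.6
t: 5.67
tcp_pos: [500.5, 324.7, 154.9]
eef_rot: [-1.928, -2.479, 0.004]
contact_force: [0.4, -0.5, -0.2]
grip_width: 39.8
```

```bash
python3 -m handwheel '[[-1,[0,-0.005,-0.05],0],[-1,[0,0,-0.08],0],[-1,[0,0,-0.08],0],[-1,[0,0,-0.05],0],[-1,[0,0,-0.03],0],[-1,[0,0,-0.02],0],[-1,[0,0,-0.01],0],[-1,[0,0,-0.01],0],[-1,[0,0,0],0],[-1,[0,0,0],0],[-1,[0,0,0],0]]'
```

```text
t: 6.58
tcp_pos: [502.1, 322.5, 25.1]
eef_rot: [1.93, 2.478, 0.002]
contact_force: [0.7, 0.2, -0.5]
grip_width: 39.7
```

```bash
python3 -m handwheel '[[-1,[0,0,-0.008],0],[-1,[0,0,-0.005],0],[-1,[0,0,0],0],[-1,[0,0,0],0]]'
```

```text
t: 6.92
tcp_pos: [501.5, 322.2, 19.0]
eef_rot: [-1.93, -2.478, 0.0]
contact_force: [0.3, -0.1, -0.9]
grip_width: 39.7
```

```bash
python3 -m handwheel '[[-1,[0,0,-0.002],0],[-1,[0,0,0],0],[0.35,[0,0,0],0],[0.35,[0,0,0],0],[0.35,[0,0,0],0],[0.35,[0,0,0],0],[0.35,[0,0,0],0],[0.35,[0,0,0],0]]'; python3 -m handwheel '[[0.35,[0,0,0.02],0],[0.35,[0,0,0.04],0],[0.35,[0,0,0.08],0],[0.35,[0,0,0.1],0],[0.35,[0,0,0.1],0],[0.35,[0,0,0.04],0],[0.35,[0,0,0],0],[0.35,[0,0,0],0]]'; python3 - <<'E'
from h import *
for n in("top","side"):
    cv2.imwrite(f"pics/{n}3.png",cv2.cvtColor(robot.capture(n),cv2.COLOR_RGB2BGR))
s=cv2.imread("pics/side3.png");a=cv2.imread("pics/top3.png")
cv2.imwrite("pics/z5.png",np.hstack([cv2.resize(s[110:230,160:280],(400,400)),cv2.resize(a[130:270,90:230],(400,400))]))
E
```

```text
t: 7.58
tcp_pos: [501.6, 322.3, 18.3]
eef_rot: [-1.931, -2.478, -0.0]
contact_force: [0.2, 0.7, 0.1]
grip_width: 61.4
t: 8.25
tcp_pos: [502.0, 322.5, 171.9]
eef_rot: [1.93, 2.478, 0.004]
contact_force: [-0.1, 0.4, -0.6]
grip_width: 61.6
```

View pics/z5.png

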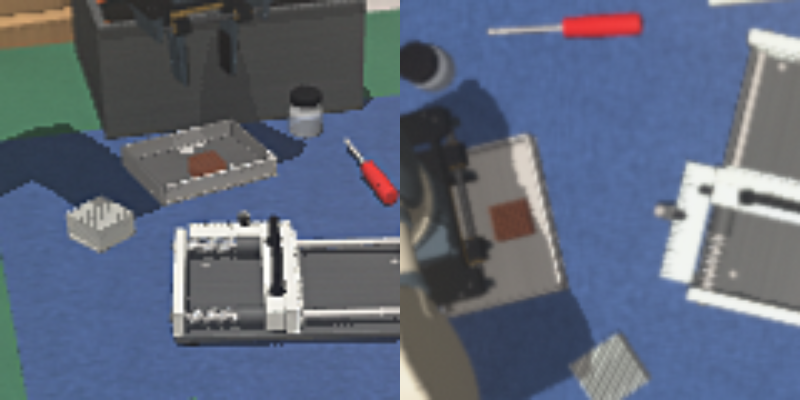

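The sink is lying in the tray (side view around (222,159)) and has been released. Next is the handle.

```bash
python3 -m handwheel '[[0.35,[0.0015,-0.04,0],-0.01],[0.35,[0.0033,-0.08,0],-0.03],[0.35,[0.0033,-0.082,0],-0.03],[0.35,[0.0033,-0.082,0],-0.03],[0.35,[0.0033,-0.082,0],-0.03],[0.35,[0.0033,-0.082,0],-0.03],[0.35,[0.0033,-0.082,0],-0.03],[0.35,[0.0033,-0.082,0],-0.03],[0.35,[0.0033,-0.082,0],-0.03],[0.35,[0.0033,-0.082,0],-0.03],[0.35,[0.0015,-0.04,0],-0.014],[0.35,[0,0,0],0]]'; python3 -m handwheel '[[0.35,[0,0,0],0],[0.35,[0,0,0],0]]'
```

```text
t: 9.35
tcp_pos: [513.9, -7.6, 169.3]
eef_rot: [-2.451, -1.964, 0.003]
contact_force: [0.7, 0.2, 0.7]
grip_width: 61.5
t: 9.52
tcp_pos: [514.0, -3.9, 169.7]
eef_rot: [-2.446, -1.97, 0.002]
contact_force: [-0.1, 0.2, -0.5]
grip_width: 61.7
```

```bash
python3 -m handwheel '[[0.35,[0.003,-0.003,-0.04],0],[0.35,[0,0,-0.06],0],[0.35,[0,0,-0.05],0],[0.35,[0,0,-0.03],0],[0.35,[0,0,-0.02],0],[0.35,[0,0,-0.02],0],[0.35,[0,0,-0.005],0],[0.35,[0,0,0],0],[0.35,[0,0,0],0]]'; python3 - <<'E'
from h import *
for n in("top","side"):
    cv2.imwrite(f"pics/{n}4.png",cv2.cvtColor(robot.capture(n),cv2.COLOR_RGB2BGR))
s=cv2.imread("pics/side4.png");a=cv2.imread("pics/top4.png")
cv2.imwrite("pics/z6.png",np.hstack([cv2.resize(s[130:220,200:290],(400,400)),cv2.resize(a[160:250,170:260],(400,400))]))
E
```

```text
t: 10.27
tcp_pos: [516.2, -5.2, 80.8]
eef_rot: [2.446, 1.971, 0.001]
contact_force: [0.4, 1.4, 0.4]
grip_width: 61.7
```

View pics/z6.png

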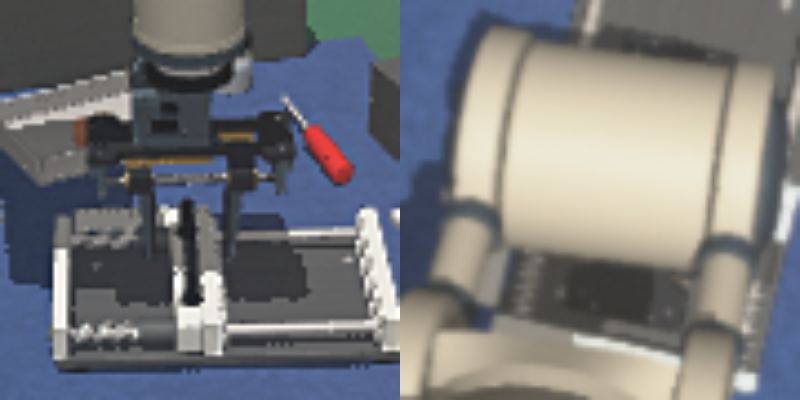

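```bash
python3 -m handwheel '[[-1,[0,0,0],0],[-1,[0,0,0],0],[-1,[0,0,0],0],[-1,[0,0,0],0],[-1,[0,0,0],0],[-1,[0,0,0],0],[-1,[0,0,0],0],[-1,[0,0,0],0],[-1,[0,0,0],0],[-1,[0,0,0],0]]'
```

```text
t: 11.2
tcp_pos: [515.4, -5.2, 80.3]
eef_rot: [-2.446, -1.97, 0.001]
contact_force: [-3.2, 0.9, 3.1]
grip_width: 11.4
```

```bash
python3 -m handwheel '[[-1,[-0.006,0.0013,0],0],[-1,[-0.01,0.0022,0],0],[-1,[-0.012,0.0026,0],0],[-1,[-0.012,0.0026,0],0],[-1,[-0.012,0.0026,0],0],[-1,[-0.012,0.0026,0],0],[-1,[-0.01,0.002,0],0],[-1,[-0.004,0.001,0],0],[-1,[0,0,0],0],[-1,[0,0,0],0],[-1,[0,0,0],0],[-1,[0,0,0],0]]'; python3 -m handwheel '[[-1,[0,0,0],0],[-1,[0,0,0],0],[-1,[0,0,0],0]]'; python3 - <<'E'
from h import *
for n in("top","side"):
    cv2.imwrite(f"pics/{n}5.png",cv2.cvtColor(robot.capture(n),cv2.COLOR_RGB2BGR))
s=cv2.imread("pics/side5.png");a=cv2.imread("pics/top5.png")
cv2.imwrite("pics/z7.png",np.hstack([cv2.resize(s[155:215,200:260],(400,400)),cv2.resize(a[160:250,170:260],(400,400))]))
E
```

```text
t: 12.2
tcp_pos: [486.3, 1.1, 80.3]
eef_rot: [2.445, 1.969, 0.003]
contact_force: [8.0, -2.0, -10.2]
grip_width: 11.0
t: 12.45
tcp_pos: [486.4, 1.1, 80.3]
eef_rot: [2.445, 1.969, 0.003]
contact_force: [8.3, -2.0, -10.5]
grip_width: 11.3
```

View pics/z7.png

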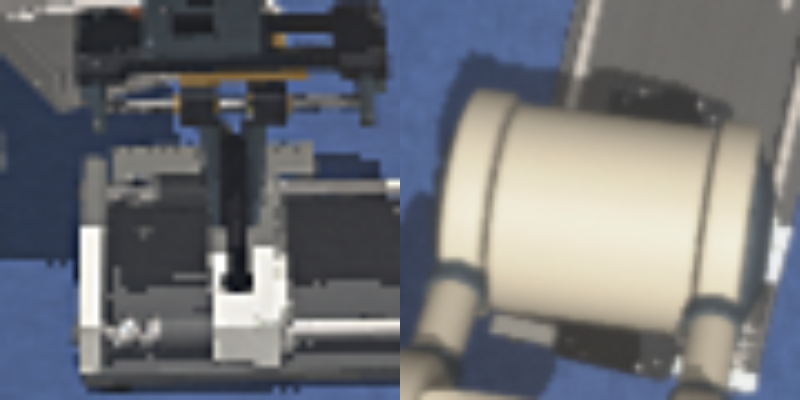

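```bash
python3 -m handwheel '[[-1,[-0.0027,0.0006,0],0],[-1,[-0.0027,0.0006,0],0],[-1,[0,0,0],0],[-1,[0,0,0],0],[-1,[0,0,0],0],[-1,[0,0,0],0],[-1,[0,0,0],0],[-1,[0,0,0],0]]'; python3 - <<'E'
from h import *
cv2.imwrite("pics/side6.png",cv2.cvtColor(robot.capture("side"),cv2.COLOR_RGB2BGR))
print(robot.sense()["tcp_pos"],robot.sense()["contact_force"])
a=cv2.imread("pics/side0.png");b=cv2.imread("pics/side6.png")
cv2.imwrite("pics/z8.png",np.hstack([cv2.resize(q[185:215,215:260],(400,267),interpolation=cv2.INTER_CUBIC) for q in(a,b)]))
cv2.imwrite("pics/z9.png",cv2.resize(b[165:200,205:260],None,fx=14,fy=14,interpolation=cv2.INTER_CUBIC))
E
```

```text
t: 13.22
tcp_pos: [484.3, 1.6, 80.4]
eef_rot: [2.445, 1.969, 0.004]
contact_force: [9.6, -2.7, -11.6]
grip_width: 11.3
[484.26417218   1.56086369  80.31504378] [  8.3338583   -1.98149089 -11.65750426]
```

View pics/z8.png

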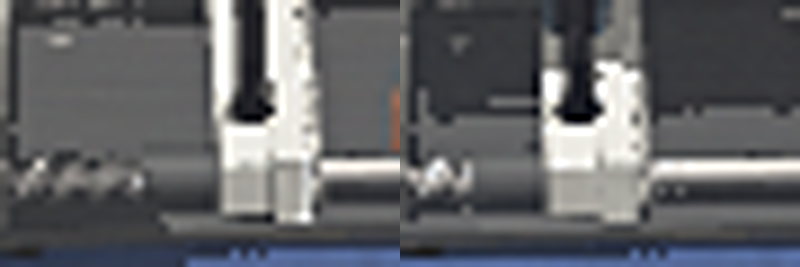

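View pics/z9.png

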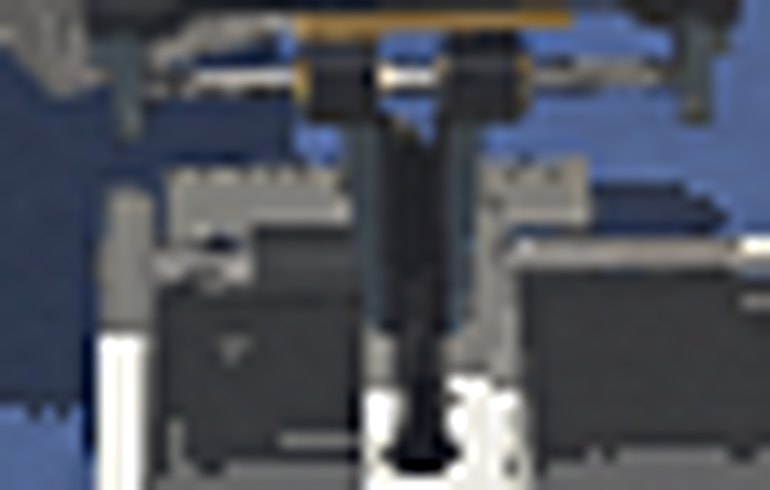

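```bash
python3 - <<'E'
from h import *
s=8.89
for zz,pts in ((52,[[252,108],[178,108]]),(52,[[221,135],[145,135]]),(52,[[312,160],[238,163]])):
    p=np.array([215,185])+(np.array(pts)+.5)/s-.5
    c=cast("side",p,zz); d=(c[1]-c[0])[:2]; r=np.radians(-12.2); print(c.round(1), d@[np.cos(r),np.sin(r)])
# sharper: template shift of jaw near end block
a=cv2.imread("pics/side0.png",0).astype(np.float32);b=cv2.imread("pics/side6.png",0).astype(np.float32)
U=8
A=cv2.resize(a[194:210,237:252],None,fx=U,fy=U,interpolation=cv2.INTER_CUBIC);B=cv2.resize(b[190:214,222:256],None,fx=U,fy=U,interpolation=cv2.INTER_CUBIC)
r=cv2.matchTemplate(B,A,cv2.TM_CCOEFF_NORMED);_,v,_,l=cv2.minMaxLoc(r)
sh=np.array([222+l[0]/U-237,190+l[1]/U-194]);c=cast("side",[[244,202],np.array([244,202])+sh],45);q=np.radians(-12.2);print(v,sh,(c[1]-c[0])[:2]@[np.cos(q),np.sin(q)])
E
```

```text
[[507.9 -55.5  52. ]
 [476.3 -47.2  52. ]] -32.6972054477413
[[489.4 -72.6  52. ]
 [457.3 -64.1  52. ]] -33.20337311339048
[[ 522.8 -101.3   52. ]
 [ 491.2  -95.3   52. ]] -32.13436300290371
0.9276010394096375 [-8.125  0.125] -31.585987292255336
```

The jaw has travelled about 32 mm (31.6–33.2 from the image, 31.9 from the TCP), and the index offset is about 32 mm. I'll hold for a moment, check, and hand in.

```bash
python3 -m handwheel '[[-1,[0,0,0],0],[-1,[0,0,0],0],[-1,[0,0,0],0],[-1,[0,0,0],0],[-1,[0,0,0],0],[-1,[0,0,0],0],[-1,[0,0,0],0],[-1,[0,0,0],0]]'; python3 - <<'E'
from h import *
a=robot.capture("top");cv2.imwrite("pics/top7.png",cv2.cvtColor(a,cv2.COLOR_RGB2BGR))
E
```

```text
t: 13.93
tcp_pos: [484.3, 1.6, 80.4]
eef_rot: [2.445, 1.969, 0.004]
contact_force: [7.8, -1.3, -11.4]
grip_width: 11.3
```

View pics/top7.png

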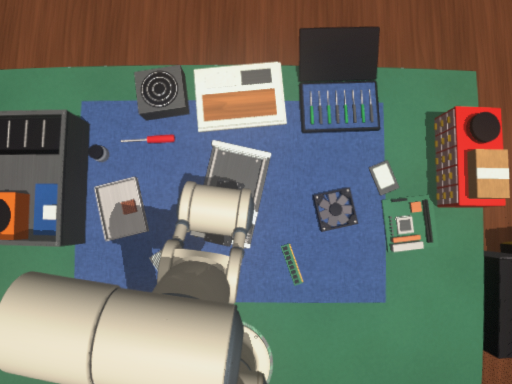

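The top view shows the sink inside the tray at (129,206). The bystanders in view are where they were; the big heat sink is mostly hidden by the arm. The arm is still holding the jaw, so I'm handing in.

```bash
python3 -c "
from workcell import robot
print(robot.finish_job())"
```

```text
the job is handed in; nothing more can be done
None
```

The heat sink is in the parts tray, let go, and the job was handed in at about 14 s with the gripper still holding the jaw open against its spring.

- **Jaw position:** the index measured about 32 mm from the closed jaw's pointer in the first top view. The jaw has moved 31.9 mm by the measured tool position. Four readings from the side camera gave 31.6 to 33.2 mm.
- **Holding:** the arm was at rest, with about 8 N of spring pull at the wrist and the gripper closed on the bar. The wrist also showed a steady vertical force of about 11 N, which I did not track down.
- **Not seen directly:** the gripper and arm hid the pointer and index at the end in both views. That they are level rests on the measured travel, and I could not check in the last pictures that the index stayed put.
- **Everything else:** the last top view shows the sink inside the tray and the visible bystanders where they were. The larger heat sink was mostly hidden by the arm in that view.

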